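# Serve a roll with the tongs

## Task

Pick up the serving tongs from their dark wooden tray, take the small round bread roll off the wooden board with the tongs, without squashing it or touching it with the gripper, and hold it over the plate, at least 5 cm clear above it. Leave the other bread and the plate where they are. The program finishes while still holding the roll there in the tongs: do not put it down or let go.

Things in the scene. Friction and masses are not known exactly. Their poses are not given: they have to be found in the camera images.
- tongs: One-piece steel serving tongs, a hairpin 248 mm long, 120 g, lying on the tray with both arms side by side, opening horizontally. Origin midway between the handles at mid height, 17 mm above the tray, 23 mm above the counter. x points to the heads, y to the left arm, z up. The sprung bow joining the arms is at the rear, x = -105 mm.
- tongs_grip (a point): Where to squeeze (the tongs' origin): the arms are flat upright strips 26 mm high (13 above and below the origin), 3 mm thick, straight from x = -82 to +68 mm. Relaxed, 60 mm over their outsides here (57 at x = -20, 63 at +20). Squeezing takes about 3 N per side to start, 5 N when closed on the roll; released, they spring open again.
- tongs_tips (a point): Midway between the gripping heads, 102 mm ahead of the tongs' origin along its x. The heads are flat upright paddles 34 mm high (17 above and below), from x = 78 to 143 mm. Gap between them 81 mm relaxed, about 2 mm less for each mm squeezed off the width at the grip: 52 mm on the roll, when the grip is 45 mm wide and the strips are parallel.
- tongs_left: The left arm of the tongs with its head (on the +y side of the tongs). Origin at the bow, 105 mm behind the tongs' origin; axes parallel to the tongs' when relaxed, turned by the closing angle (0.07 rad when closed on the roll, 0.19 at the stop). Both arms always swing alike.
- tongs_right: The right arm of the tongs with its head (on the -y side of the tongs). Origin at the bow, 105 mm behind the tongs' origin; axes parallel to the tongs' when relaxed, turned by the closing angle (0.07 rad when closed on the roll, 0.19 at the stop). Both arms always swing alike.
- tray: Flat dark wooden tray the tongs lie on, 270 x 110 x 6 mm, fixed, long side along its x axis. Origin at the centre of its underside on the counter.
- board: Pale wooden bread board, 150 mm (x) by 360 mm (y), top 30 mm above the counter, fixed. Origin at its centre on the counter. A round roll, a muffin and a finger roll stand on it in a row along its y axis, about 120 mm apart, in any order.
- roll: The small round bread roll to serve: 52 mm across, 39 mm high, upright flanks from 11 to 22 mm above its foot, domed top, about 35 g. It is squashed if a head of the tongs presses it with over 30 N (a grip of about 65 N on the handles; 20 to 30 N is ample). Origin at the centre of its underside, z up.
- roll_center (a point): Point inside the round roll on its axis, 18 mm above its underside.
- muffin: Bystander: a muffin in a pleated paper case, 68 mm across, 61 mm high. Origin at the centre of its underside.
- finger_roll: Bystander: a long finger roll, 110 x 44 x 42 mm, its length along its x axis (roughly across the board). Origin at the centre of its underside.
- plate: Empty white side plate, 170 mm across, rim 18 mm high, loose on the counter. Origin at the centre of its underside.
Mind the look-alikes: they are no part of the job. What is shaped like the roll but purple is not meant.

How it is judged (in metres and radians):
On the way, in this order (a step that is already met when the one before it is completed fails the run):
1. the tongs are picked up off their tray, held by the gripper, the roll not yet moved (height (world z) of tongs above 0.05 m and contact force between the fingers and tongs above 0.5 N and contact force between tongs and tray below 0.05 N and distance of roll_center from where it was at the start of the episode below 0.01 m), for 0.2 s.
2. the roll is lifted off the board between the two heads of the tongs (height (world z) of roll_center above 0.065 m and contact force between each of tongs_left, tongs_right and roll above 0.3 N and contact force between roll and board below 0.05 N), for 0.2 s.
At the end, for the whole second after the job is handed in: The roll hangs still between both heads of the gripped tongs, centre within 60 mm of the plate's from above and 75 mm or more above the counter (about 5 cm clear of the plate), touching nothing else, tongs 50 mm up; plate within 30 mm and other bread within 20 mm of their starts (horizontal distance between roll_center and plate below 0.06 m and height (world z) of roll_center above 0.075 m and contact force between each of tongs_left, tongs_right and roll above 0.3 N and contact force between the fingers and tongs above 0.5 N and contact force between each of tongs, roll and plate below 0.05 N and contact force between roll and the fingers below 0.05 N and distance between roll_center and tongs_tips below 0.04 m and linear speed of roll below 0.05 m/s and distance of plate from where it was at the start of the episode below 0.03 m and distance of each of muffin, finger_roll from where it was at the start of the episode below 0.02 m and height (world z) of tongs above 0.05 m); the arm keeps its last pose, push and grip.
It fails at once if the robot touches the roll itself (contact force between any of the fingers, the arm and roll above 0.3 N).
It fails at once if the roll is squashed: a head of the tongs presses it with more than 30 N (contact force between any of tongs_left, tongs_right and roll above 30 N).
It fails at once if another piece of bread is pushed aside by more than 20 mm, or the plate by more than 30 mm (distance of any of muffin, finger_roll from where it was at the start of the episode above 0.02 m or distance of plate from where it was at the start of the episode above 0.03 m).
It also fails if it takes over 48 s, if anything falls off the work surface, if the arm or the gripper's body presses on something with over 40 N, if the wrist force passes 120 N, or if a joint passes its speed limit or range.

## Robot

A 6-joint arm with a two-finger parallel gripper is mounted at the origin on the work surface. World frame = base frame: x ahead of the robot, y to its left, z up, the work surface at z = 0. Lengths are in mm, angles in rad, forces in N, time in s.
With the tool pointing down it reaches from about 350 to 975 mm from the base axis. Payload 7.1 kg.
Tool frame: the origin (TCP) lies midway between the tips of the shut fingers; the grasp point (between the pads) lies pinch_z behind it (pinch_z is the distance from the TCP to the grasp point, in mm); z points along the fingers, y is the line along which they close (so a half turn about z gives the same grasp; the last joint's range is limited). The gripper opens to 88 mm and grips with 3 to 60 N. Pads are 20 mm wide; open, the fingers measure 115 mm over their backs; the gripper's body (75 mm by 178 mm) begins 61 mm behind the grasp point.
Start: joints at [1.212, 0.423, 1.63, -0, 1.089, -0.019], TCP at [208.279, 589.258, 222.675] pointing down, gripper open.
Joint ranges: [-3, 3], [-0.9, 2.11], [0.09, 2.58], [-1.31, 4.45], [0.11, 2.69], [-2.54, 2.54]. Speed limits (rad/s): [2.39, 2.39, 3.01, 3.14, 3.14, 3.14].

## Interface

Orientations are given as a rotation vector (axis times angle).
In Python, from workcell import get_obs, get_image, close_job, pinch_z gives the robot as it stands.
- The arm moves only by the tool jog_arm, never from a script. Its argument "commands" is a list of rows, each a list of 3 entries, a list of its own where there are three numbers: the gripper command: -1 is shut, 1 is fully open, values between are in proportion, then the shift along the tool's x, y, z as a fraction of full scale, then the turn, a rotation vector about the tool's x, y, z as a fraction of full scale. In form: [[gripper, [tx, ty, tz], [rx, ry, rz]], ...]. A call has 1 to 10 rows; each row shifts and turns the commanded pose from where the row before left it, along the tool's axes as they then stand; what a row does not reach is not made up. Full scale, the value 1, is 0.1 m for a shift and 45 degrees for a turn. A row lasts 1/10 s, in which the tool goes at most 50 mm and 8.59 degrees, less where a joint would pass 70% of its speed; a pose out of reach is approached as far as the arm can. A call with a number of a shift or a turn outside -1 to 1 is refused whole. A call with a gripper value outside its range is refused whole. The fingers move at their own pace and stop on an object; the grip force is fixed at half the most. Time passes only in rows, so rows that do not move let the fingers close. It gives the time, the measured TCP pose, the force, the opening and the grip force at its end, in the units of the state.
- get_obs(): the state, without advancing time (a new reading comes with each control period).
- get_image(name): name is "scene" or "side" or "wrist"; returns a dict with "image" (400x640x3 uint8, blue, green, red), "z_map" (400x640 float32, mm along the optical axis (not along the pixel's ray), 0 where there is no reading), "intrinsics" (3x3 intrinsics, pixels), "eye" and "orientation" of the camera in the world; the wrist camera has in their place "mount" (4x4, takes a point from camera to tool coordinates, whose origin is the TCP and whose axes are the flange's). Camera axes: x right, y down, z forward; pixel columns grow to the right and rows downward; lengths in mm; the calibration is good to about 2 mm. The wrist camera is an equidistant fisheye: a pixel r from the principal point sees the ray r / f radians off the axis. A picture is of the moment at which its call begins: read the wrist's pose just before it.
- close_job(): hands the job in; it is judged then, once.
The state is a dict: "t": time; "qpos": joint angles; "qvel": joint speeds; "joint_torque": joint torques, N m; "ee_pos": TCP position; "orientation": TCP orientation; "ft_force": force on the tool from outside, world axes, zero at the start; "moment": the same for the moment, N m; "width": finger opening in mm; "grasp_force": force on a finger pad.
Only numpy, scipy, OpenCV 4.12 (cv2) and the standard library are available. Lean on these libraries where they do the work, as an engineer would, in place of code of your own. Each camera call takes 0.05 s, during which the arm holds its last target. There are 200 camera calls.

## Working session

There is one attempt and no reset: what is moved stays moved. The work goes in short steps, Python scripts to look and compute and a tool call to move; the robot and the scene stay as the last step left them, time stands still between calls to the robot, and variables do not carry over. Pictures are saved under pics/ and viewed, at most 10 in all, crops included, and the job is handed in when it is done.

Besides the shell and the picture viewer there is one more tool, called after "Emit:" as name(argument=value, ...), one argument or row to a line, values as JSON. jog_arm: Moves the arm, as the interface text tells. Its arguments: {"type":"object","properties":{"commands":{"type":"array","items":{"type":"array"}}},"required":["commands"]}

```bash
mkdir -p pics; ls
cat > h.py <<'E'
import numpy as np, cv2
from scipy.spatial.transform import Rotation as R
from workcell import *
def cloud(d):
    K=np.array(d["intrinsics"]);z=d["z_map"];v,u=np.mgrid[:z.shape[0],:z.shape[1]]
    p=np.stack([(u-K[0,2])/K[0,0]*z,(v-K[1,2])/K[1,1]*z,z],-1)
    o=np.array(d["orientation"]);M=o if o.shape==(3,3) else R.from_rotvec(o).as_matrix()
    return p@M.T+np.array(d["eye"])
E
python3 - <<'E'
from h import *
s=get_obs();print(s,pinch_z)
for n in("scene","side"):
    d=get_image(n);cv2.imwrite(f"pics/{n}0.png",d["image"]);print(n,d["intrinsics"],d["eye"],d["orientation"])
    np.save(n+"0.npy",cloud(d))
E
```

```text
pics
{'t': 0.0, 'qpos': array([ 1.21202251e+00,  4.23840351e-01,  1.63072303e+00, -1.23380330e-05,
        1.08857896e+00, -1.89710582e-02]), 'qvel': array([-4.09501332e-04,  1.55547541e-04, -4.37585954e-05,  3.66345651e-04,
        2.74520114e-04, -1.29867622e-03]), 'joint_torque': array([-1.03906132e-03, -5.44620931e+01, -2.73670328e+01,  6.43334398e-02,
        2.26944638e-02, -1.34191923e-04]), 'ee_pos': array([208.0738479 , 588.73957422, 221.88902214]), 'orientation': array([-5.31140256e-01, -3.09608270e+00,  2.39397453e-03]), 'ft_force': array([ 0.3215136 , -0.17741723,  0.23619514]), 'moment': array([-0.01907011,  0.06332206,  0.01854501]), 'grasp_force': 0.0, 'width': 87.71355119606268} 18.700000000000003
scene [[479.56851127   0.         323.50293439]
 [  0.         479.56851127 195.05484381]
 [  0.           0.           1.        ]] [1385.52298739  613.38485963  793.0321378 ] [-1.18730986 -2.16089356  1.13141362]
side [[427.73083081   0.         321.84793083]
 [  0.         427.73083081 199.39182715]
 [  0.           0.           1.        ]] [ -16.18031786 -895.56434918  816.5493142 ] [-2.13201149  0.60433352 -0.29757757]
```

View pics/scene0.png

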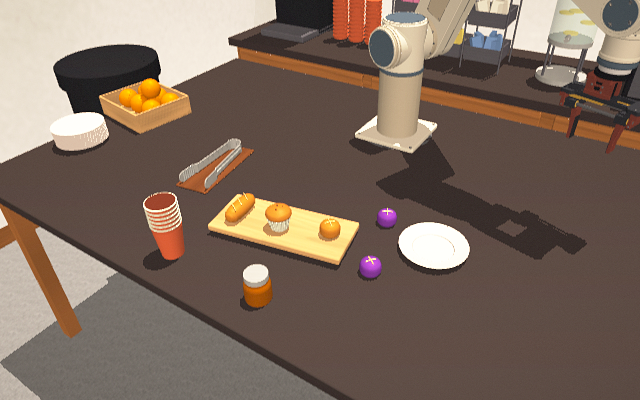

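View pics/side0.png

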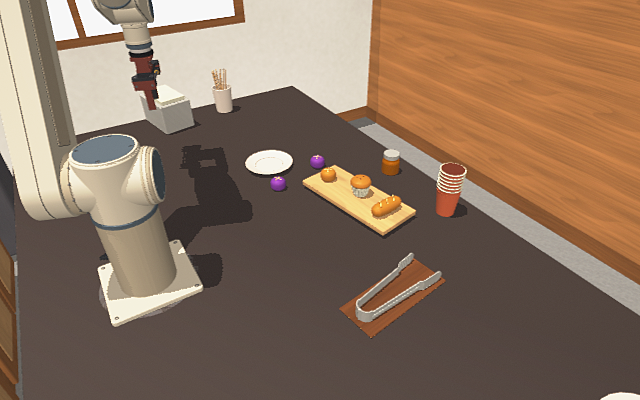

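The scene view shows the board with the finger roll at (239,207), muffin at (278,216) and round roll at (330,229). The plate is at (433,246) and the tongs on their tray are at (213,165).

Candidates for the roll are the orange roll on the board at (330,229), the purple decoys at (387,217) and (370,266), and the oranges in the crate at (145,97). I choose (330,229).

Run:
```python
from h import *
out=[]
for n in("scene","side"):
    C=np.load(n+"0.npy");I=cv2.imread(f"pics/{n}0.png")
    B=dict(scene=dict(roll=(318,215,342,242),muffin=(262,200,294,236),finger=(222,190,258,224),plate=(395,220,472,272),tongs=(175,135,257,192),board=(205,192,362,262),p1=(376,206,398,229),p2=(358,254,382,279)),
      side=dict(roll=(318,165,338,184),muffin=(348,172,374,198),finger=(368,192,404,220),plate=(243,148,295,176),tongs=(338,250,448,338),board=(300,164,418,235),p1=(268,174,288,193),p2=(308,152,328,170)))[n]
    for k,(a,b,c,e) in B.items():
        P=C[b:e,a:c].reshape(-1,3)
        lo={'roll':36,'muffin':36,'finger':36,'plate':5,'tongs':12,'board':26,'p1':6,'p2':6}[k]
        m=P[:,2]>lo
        if k=='board': m&=P[:,2]<33
        Q=P[m];r=cv2.minAreaRect(Q[:,:2].astype(np.float32))
        print(n,k,m.sum(),'rect',np.round(r[0]),np.round(r[1]),round(r[2],1),'ztop',np.percentile(Q[:,2],98).round(1))
        if k in('roll','plate'):
            w=Q[:,2]>(30+10 if k=='roll' else 5);A=Q[w]
            from scipy.optimize import least_squares
            if k=='roll':
                print('  top',A[A[:,2]>66].mean(0).round(1) if (A[:,2]>66).any() else A[A[:,2].argmax()])
    T=C.reshape(-1,3)
    crop=cv2.resize(I[B['tongs'][1]:B['tongs'][3],B['tongs'][0]:B['tongs'][2]],None,fx=4,fy=4);c2=cv2.resize(I[B['roll'][1]-12:B['roll'][3]+12,B['roll'][0]-25:B['roll'][2]+25],None,fx=4,fy=4)
    out+=[crop,c2]
W=800;H=sum(0 for _ in out)
can=np.zeros((600,800,3),np.uint8);x=0
for i,o in enumerate(out):
    o=cv2.resize(o,None,fx=min(1,390/o.shape[1],290/o.shape[0]),fy=min(1,390/o.shape[1],290/o.shape[0]))
    can[(i//2)*300:(i//2)*300+o.shape[0],(i%2)*400:(i%2)*400+o.shape[1]]=o
cv2.imwrite('pics/crop1.png',can)
```

```text
scene roll 348 rect [1002.  352.] [927.  49.] 31.5 ztop 70.7
  top [651.1 138.6  95.4]
scene muffin 579 rect [1023.  283.] [979.  64.] 38.5 ztop 92.2
scene finger 531 rect [1029.  218.] [1061.   79.] 43.7 ztop 74.0
scene plate 2244 rect [891. 503.] [998. 182.] 23.0 ztop 20.5
scene tongs 875 rect [945.  45.] [1425.  190.] 44.6 ztop 793.0
scene board 3695 rect [645.  21.] [154. 409.] 10.3 ztop 32.7
scene p1 304 rect [915. 415.] [1020.   50.] 25.7 ztop 40.8
scene p2 405 rect [1005.  439.] [835.  51.] 28.1 ztop 40.5
side roll 181 rect [ 301. -379.] [1212.   50.] 57.4 ztop 368.5
  top [530.9 -22.1 170.9]
side muffin 357 rect [ 354. -433.] [1182.   66.] 54.5 ztop 91.6
side finger 410 rect [ 329. -479.] [1079.   81.] 46.1 ztop 72.5
side plate 671 rect [ 242. -223.] [1436.  167.] 64.9 ztop 18.3
side tongs 1122 rect [ 275. -565.] [864. 169.] 37.5 ztop 816.5
side board 2286 rect [722.  11.] [310. 363.] 11.1 ztop 32.3
side p1 178 rect [ 234. -343.] [1213.   51.] 66.4 ztop 39.5
side p2 165 rect [ 339. -321.] [1349.   56.] 60.7 ztop 67.5
```

View pics/crop1.png

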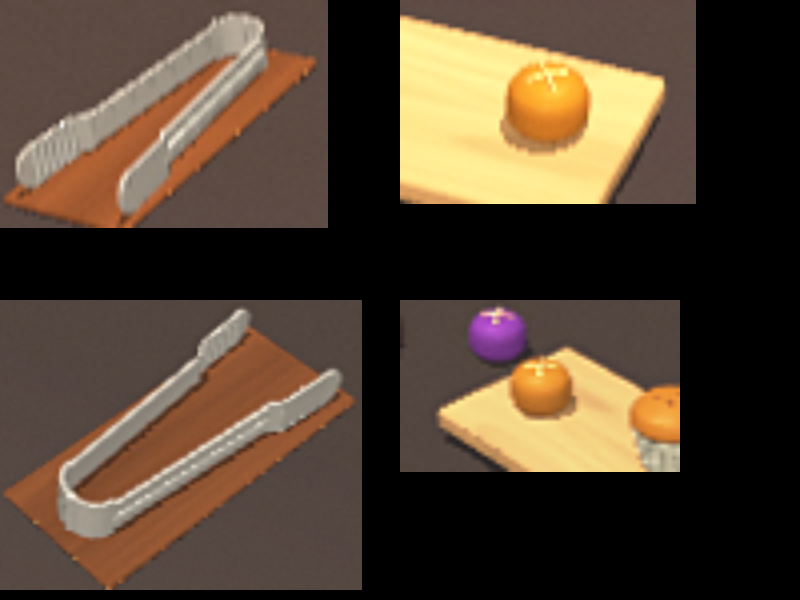

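The crop confirms the round orange roll with a cross on top, standing at the free end of the board. The tongs' bow is towards the robot and the heads point away. I'll re-measure with the empty depth readings filtered out.

```bash
cat > meas.py <<'E'
from h import *
from scipy.optimize import least_squares
a=np.load("scene0.npy").reshape(-1,3);b=np.load("side0.npy").reshape(-1,3)
def sel(P,c,r,lo,hi):
    return P[(np.hypot(*(P[:,:2]-c).T)<r)&(P[:,2]>lo)&(P[:,2]<hi)]
def circ(Q,c0,r):
    f=least_squares(lambda c:np.hypot(*(Q[:,:2]-c).T)-r,c0,loss='soft_l1');return f.x.round(1),np.abs(f.fun).mean().round(1)
if __name__=="__main__":
  I=cv2.imread("pics/scene0.png");A=np.load("scene0.npy")
  for k,(u,v) in dict(roll=(330,229),muffin=(278,212),finger=(239,205),plate=(433,246),p1=(387,217),p2=(370,266),tong=(225,148)).items():
    print(k,np.median(A[v-2:v+3,u-2:u+3].reshape(-1,3),0).round())
E
python3 meas.py
```

```text
roll [636. 131.  62.]
muffin [675.   6.  89.]
finger [ 683. -113.   70.]
plate [500. 344.   6.]
p1 [488. 211.  34.]
p2 [672. 260.  36.]
tong [ 425. -406.   24.]
```

Run:
```python
from meas import *
both=[("sc",a),("sd",b),("2",np.vstack([a,b]))]
for n,P in both:
    print(n,'roll',circ(sel(P,(625,128),50,40,53),(625,128),26),'p1',circ(sel(P,(480,210),45,10,23),(480,210),26),'p2',circ(sel(P,(665,257),45,10,23),(665,257),26))
    q=sel(P,(500,344),130,14,24);print(' plate',circ(q,(500,344),84),len(q))
    for k,c,r,lo,hi in (('muffin',(670,6),60,70,95),('finger',(683,-113),85,45,80),('board',(650,10),260,25,33),('tongs',(430,-340),220,30,44),('tray',(430,-340),250,3.5,9)):
        q=sel(P,c,r,lo,hi)
        if k=='tray':
            pass
        if len(q)>5:
            R_=cv2.minAreaRect(q[:,:2].astype(np.float32));print(' ',k,len(q),np.round(R_[0]),np.round(R_[1]),round(R_[2],1))
    q=sel(P,(430,-340),220,27,50);i=q[:,1].argsort()[::40];print(q[i].round().astype(int).tolist())
```

```text
sc roll (array([618.8, 118.2]), np.float64(1.1)) p1 (array([472. , 201.8]), np.float64(1.2)) p2 (array([655.9, 253. ]), np.float64(1.0))
 plate (array([511. , 344.8]), np.float64(8.4)) 772
  muffin 406 [664.  -1.] [59. 66.] 60.0
  finger 491 [666. -99.] [ 98. 109.] 28.6
  board 3951 [712.  43.] [362. 483.] 21.8
  tongs 318 [ 506. -370.] [250.  93.] 8.9
  tray 1307 [ 428. -340.] [489. 476.] 70.7
[[405, -413, 38], [454, -405, 27], [570, -402, 33], [584, -399, 38], [552, -398, 36], [555, -396, 31], [387, -388, 29], [437, -355, 38], [520, -339, 31], [567, -319, 31], [607, -309, 28]]
sd roll (array([620.1, 121.3]), np.float64(1.5)) p1 (array([474.1, 203.6]), np.float64(1.4)) p2 (array([658.3, 255.6]), np.float64(2.1))
 plate (array([506.6, 345. ]), np.float64(5.2)) 164
  muffin 235 [658. -11.] [55. 63.] 62.4
  finger 412 [667. -88.] [108. 115.] 6.9
  board 2434 [700.  31.] [337. 483.] 21.7
  tongs 440 [ 503. -373.] [244.  93.] 9.6
  tray 2483 [ 426. -336.] [464. 441.] 29.8
[[410, -411, 32], [445, -407, 28], [446, -405, 35], [573, -403, 28], [497, -401, 35], [586, -400, 39], [552, -398, 35
[... 244 characters left out ...]
float64(1.6))
 plate (array([509.7, 344.9]), np.float64(7.9)) 936
  muffin 641 [661.  -5.] [68. 65.] 10.8
  finger 903 [669. -88.] [111. 115.] 6.9
  board 6385 [712.  39.] [365. 490.] 21.7
  tongs 758 [ 506. -378.] [247.  94.] 13.2
  tray 3790 [ 428. -345.] [481. 486.] 43.1
[[405, -413, 38], [444, -408, 36], [419, -406, 28], [403, -405, 43], [456, -404, 35], [585, -402, 35], [464, -401, 34], [535, -400, 37], [468, -399, 32], [561, -399, 38], [599, -398, 29], [628, -397, 27], [611, -396, 39], [605, -395, 37], [390, -388, 34], [395, -367, 36], [428, -359, 29], [420, -354, 33], [476, -348, 29], [493, -342, 35], [530, -335, 30], [551, -328, 40], [563, -318, 32], [605, -313, 37], [612, -308, 33]]
```

Emit:
jog_arm(
  commands=[
    [1,[-0.48,0,0],[0,0,0.1]],
    [1,[-0.48,0,0],[0,0,0.1]],
    [1,[-0.48,0,0],[0,0,0.1]],
    [1,[-0.48,0,0],[0,0,0.1]],
    [1,[-0.48,0,0],[0,0,0.1]],
    [1,[-0.48,0,0],[0,0,0.1]],
    [1,[-0.48,0,0],[0,0,0.1]],
    [1,[-0.48,0,0],[0,0,0.1]],
    [1,[-0.48,0,0],[0,0,0.1]],
    [1,[-0.48,0,0],[0,0,0.1]],
  ],
)

```text
t: 1.1
ee_pos: [569.1, 288.6, 222.3]
orientation: [-1.68, -2.654, 0.001]
ft_force: [0.4, 0.3, 0.1]
width: 87.7
grasp_force: 0.0
```

Emit:
jog_arm(
  commands=[
    [1,[-0.48,0,0],[0,0,0.1]],
    [1,[-0.48,0,0],[0,0,0.1]],
    [1,[-0.48,0,0],[0,0,0.1]],
    [1,[-0.48,0,0],[0,0,0.1]],
    [1,[-0.48,0,0],[0,0,0.1]],
    [1,[-0.48,0,0],[0,0,0.1]],
    [1,[-0.48,0,0],[0,0,0.1]],
    [1,[-0.48,0,0],[0,0,0.1]],
    [1,[-0.48,0,0],[0,0,0.1]],
    [1,[-0.48,0,0],[0,0,0.1]],
  ],
)

```text
t: 2.1
ee_pos: [610.7, -177.6, 222.3]
orientation: [-2.568, -1.809, 0.0]
ft_force: [0.8, -0.5, 0.0]
width: 87.7
grasp_force: 0.0
```

Emit:
jog_arm(
  commands=[
    [1,[-0.48,0,0],[0,0,0.1]],
    [1,[-0.48,0,0],[0,0,0.1]],
    [1,[-0.48,0,0],[0,0,0.1]],
    [1,[-0.48,0,0],[0,0,0.1]],
    [1,[0,0,0],[0,0,0.18]],
    [1,[0,0,0],[0,0,0.18]],
    [1,[0,0,0],[0,0,0.18]],
    [1,[0,0,0],[0,0,0.18]],
    [1,[0,0,0],[0,0,0.18]],
    [1,[0,0,0],[0,0,0]],
  ],
)

```text
t: 3.1
ee_pos: [526.5, -347.1, 222.3]
orientation: [-3.124, -0.327, 0.001]
ft_force: [-0.1, 0.6, -0.2]
width: 87.5
grasp_force: 0.0
```

```bash
cat >> h.py <<'E'
def wcloud(name):
    s=get_obs();d=get_image("wrist");cv2.imwrite(f"pics/{name}.png",d["image"])
    K=np.array(d["intrinsics"]);z=d["z_map"];v,u=np.mgrid[:z.shape[0],:z.shape[1]]
    x=(u-K[0,2])/K[0,0];y=(v-K[1,2])/K[1,1];r=np.hypot(x,y)+1e-9
    t=np.tan(np.minimum(r,1.5))/r
    p=np.stack([x*t*z,y*t*z,z],-1);M=np.array(d["mount"])
    p=p@M[:3,:3].T+M[:3,3]
    p[z<=0]=1e4
    return s,p, p@R.from_rotvec(s["orientation"]).as_matrix().T+s["ee_pos"]
E
python3 - <<'E'
from h import *
s,t,W=wcloud("w1");np.save("w1.npy",W)
print(s["ee_pos"],R.from_rotvec(s["orientation"]).as_matrix().round(3).tolist())
P=W.reshape(-1,3)
q=P[(np.hypot(P[:,0]-500,P[:,1]+370)<170)&(P[:,2]>20)&(P[:,2]<50)]
r=cv2.minAreaRect(q[:,:2].astype(np.float32));print(len(q),r,np.percentile(q[:,2],[50,98]))
E
```

```text
[ 526.46036597 -347.07561519  222.25799248] [[0.978, 0.207, -0.001], [0.207, -0.978, 0.0], [-0.001, -0.001, -1.0]]
1820 ((505.9646301269531, -371.10760498046875), (247.1337432861328, 93.15390014648438), 8.41092586517334) [35.42593884 40.55026991]
```

View pics/w1.png

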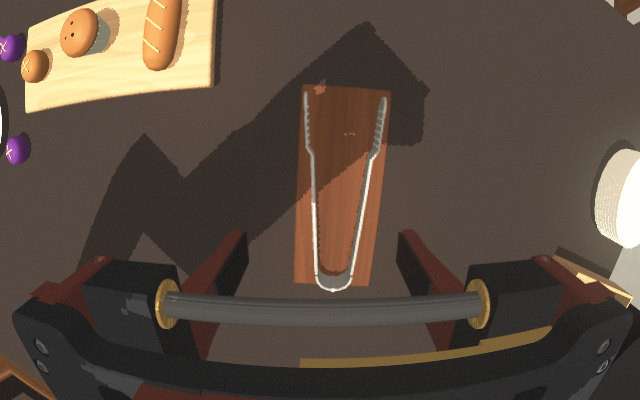

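The wrist view shows the tongs on the tray, with the bow at (333,285) and the heads at (305,95) and (385,95). I'll fit the arms to get the axis.

Run:
```python
from h import *
P=np.load("w1.npy").reshape(-1,3)
q=P[(np.hypot(P[:,0]-500,P[:,1]+370)<170)&(P[:,2]>24)&(P[:,2]<50)][:,:2]
c=np.array([487.,-374]);a=np.radians(8.6)
for _ in range(4):
    M=np.array([[np.cos(a),np.sin(a)],[-np.sin(a),np.cos(a)]]);l=(q-c)@M.T
    f=[]
    for sg in(1,-1):
        m=(l[:,1]*sg>15)&(abs(l[:,0]+10)<60)
        f.append(np.polyfit(l[m,0],l[m,1],1))
    f=np.array(f);mid=f.mean(0)
    x0,x1=np.percentile(l[:,0],[.3,99.7])
    print(np.degrees(a),c,f.round(3).tolist(),x0,x1)
    dx=((x0+105)+(x1-143))/2
    c=c+M.T@[dx,mid[1]+mid[0]*dx];a+=np.arctan(mid[0])
s=get_obs();T=R.from_rotvec(s["orientation"]).as_matrix();print('tool delta',T.T@(np.r_[c,0]-s["ee_pos"]))
```

```text
8.6 [ 487. -374.] [[0.081, 27.405], [-0.067, -29.251]] -103.12159794344664 141.38914760550253
8.984658625022206 [ 487.27019453 -374.89197466] [[0.074, 28.323], [-0.074, -28.355]] -103.23154235046682 141.51325274114853
8.981966039712088 [ 487.41180876 -374.88570874] [[0.074, 28.35], [-0.074, -28.354]] -103.37258127765098 141.37023427061982
8.99178851640753 [ 487.41096918 -374.88791355] [[0.074, 28.351], [-0.074, -28.352]] -103.37073607195997 141.37929818502653
tool delta [-43.984906    19.02591237 222.32293476]
```

Emit:
jog_arm(
  commands=[
    [1,[-0.44,0.19,0],[0,0,0.066]],
    [1,[0,0,0.4],[0,0,0]],
    [1,[0,0,0.4],[0,0,0]],
    [1,[0,0,0.4],[0,0,0]],
    [1,[0,0,0.3],[0,0,0]],
    [1,[0,0,0.2],[0,0,0]],
    [1,[0,0,0.2],[0,0,0]],
    [1,[0,0,0.1],[0,0,0]],
    [1,[0,0,0.1],[0,0,0]],
    [1,[0,0,0],[0,0,0]],
  ],
)

```text
t: 4.15
ee_pos: [487.3, -374.6, 11.8]
orientation: [-3.131, -0.25, 0.002]
ft_force: [-0.4, -0.7, -0.5]
width: 87.8
grasp_force: 0.0
```

Emit:
jog_arm(
  commands=[
    [1,[0,0,0.025],[0,0,0]],
    [1,[0,0,0],[0,0,0]],
    [0.22,[0,0,0],[0,0,0]],
    [0.22,[0,0,0],[0,0,0]],
    [0.22,[0,0,0],[0,0,0]],
    [0.22,[0,0,0],[0,0,0]],
    [0.22,[0,0,0],[0,0,0]],
    [0.22,[0,0,0],[0,0,0]],
    [0.22,[0,0,0],[0,0,0]],
    [0.22,[0,0,0],[0,0,0]],
  ],
)

```text
t: 5.15
ee_pos: [487.8, -375.1, 10.4]
orientation: [3.132, 0.248, 0.001]
ft_force: [-0.1, 0.3, 4.6]
width: 53.7
grasp_force: 5.8
```

Emit:
jog_arm(
  commands=[
    [0.22,[0,0,-0.02],[0,0,0]],
    [0.22,[0,0,-0.05],[0,0,0]],
    [0.22,[0,0,-0.1],[0,0,0]],
    [0.22,[0,0,-0.15],[0,0,0]],
    [0.22,[0,0,-0.2],[0,0,0]],
    [0.22,[0,0,-0.2],[0,0,0]],
    [0.22,[0,0,-0.2],[0,0,0]],
    [0.22,[0,0,-0.1],[0,0,0]],
    [0.22,[0,0,0],[0,0,0]],
    [0.22,[0,0,0],[0,0,0]],
  ],
)

```text
t: 6.15
ee_pos: [487.5, -374.8, 112.2]
orientation: [3.132, 0.248, 0.0]
ft_force: [-0.2, -0.2, -0.6]
width: 54.1
grasp_force: 3.8
```

```bash
cat > tg.py <<'E'
from h import *
def tongs(name):
    s,t,W=wcloud(name);np.save(name+".npy",W);np.save(name+"t.npy",t)
    q=t.reshape(-1,3)
    m=(q[:,0]>30)&(q[:,0]<170)&(abs(q[:,1])<55)&(q[:,2]<20)&(q[:,2]>-90)
    q=q[m]
    print(s["ee_pos"],s["width"],s["grasp_force"],s["ft_force"],len(q))
    for sg in(1,-1):
        for lo,hi in((35,65),(80,150)):
            k=q[(q[:,1]*sg>15)&(q[:,0]>lo)&(q[:,0]<hi)]
            print(sg,lo,len(k),'y',np.percentile(k[:,1],[5,50,95]).round(1),'z',np.percentile(k[:,2],[2,50,98]).round(1),'x',np.percentile(k[:,0],[1,99]).round(1),'slope y,z',np.polyfit(k[:,0],k[:,1],1)[0].round(3),np.polyfit(k[:,0],k[:,2],1)[0].round(3))
E
python3 -c "from tg import *;tongs('w2')"
```

```text
[ 487.49761146 -374.81687553  112.19574383] 54.14316637399327 3.802991509437561 [-0.17830396 -0.16774854 -0.58698578] 9095
1 35 944 y [25.6 26.5 28.7] z [-26.5 -23.2  -1. ] x [35.4 64.7] slope y,z 0.037 -0.003
1 80 2215 y [33.  34.4 36.7] z [-30.5 -22.4   1.8] x [ 80.6 134.9] slope y,z 0.038 0.06
-1 35 939 y [-27.5 -25.2 -24.3] z [-26.6 -23.2  -0.9] x [35.4 64.7] slope y,z -0.038 0.01
-1 80 2218 y [-35.2 -33.1 -31.6] z [-30.4 -22.3   1.4] x [ 80.6 134.7] slope y,z -0.037 0.052
```

View pics/w2.png

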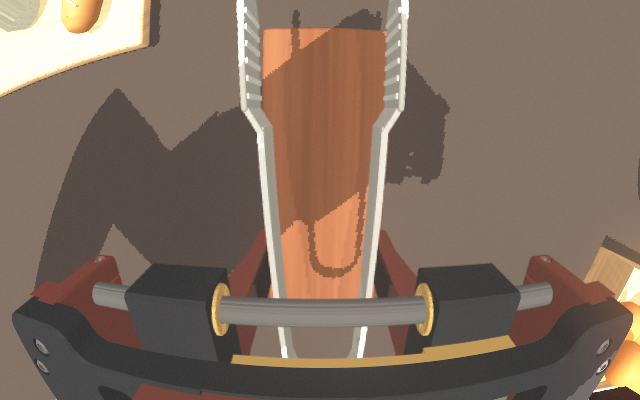

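The tongs hang level in the gripper. The head gap is about 66 mm and the tongs' origin is 13.7 mm above the TCP. I'll lift and carry them over to the roll.

Emit:
jog_arm(
  commands=[
    [0.22,[0,0,-0.1],[0,0,0]],
    [0.22,[0,0,-0.2],[0,0,0]],
    [0.22,[0,0,-0.3],[0,0,0]],
    [0.22,[0,0,-0.2],[0,0,0]],
    [0.22,[0.02,-0.1,-0.1],[0,0,0]],
    [0.22,[0.05,-0.2,0],[0,0,0]],
    [0.22,[0.08,-0.3,0],[0,0,0]],
    [0.22,[0.08,-0.35,0],[0,0,0]],
    [0.22,[0.08,-0.35,0],[0,0,0]],
    [0.22,[0.08,-0.35,0],[0,0,0]],
  ],
)

```text
t: 7.2
ee_pos: [498.7, -202.6, 200.6]
orientation: [-3.13, -0.248, 0.004]
ft_force: [0.0, -0.4, -0.9]
width: 53.7
grasp_force: 3.8
```

Emit:
jog_arm(
  commands=[
    [0.22,[0.08,-0.35,0],[0,0,0]],
    [0.22,[0.08,-0.35,0],[0,0,0]],
    [0.22,[0.08,-0.35,0],[0,0,0]],
    [0.22,[0.08,-0.35,0],[0,0,0]],
    [0.22,[0.08,-0.35,0],[0,0,0]],
    [0.22,[0.08,-0.35,0],[0,0,0]],
    [0.22,[0.07,-0.3,0],[0,0,0]],
    [0.22,[0.05,-0.2,0],[0,0,0]],
    [0.22,[0.04,-0.15,0],[0,0,0]],
    [0.22,[0,-0.05,0],[0,0,0]],
  ],
)

```text
t: 8.2
ee_pos: [518.2, 82.5, 201.2]
orientation: [-3.131, -0.251, 0.003]
ft_force: [0.5, -0.0, -1.2]
width: 53.7
grasp_force: 3.8
```

Emit:
jog_arm(
  commands=[
    [0.22,[0,0,0],[0,0,-0.03]],
    [0.22,[0,0,0],[0,0,-0.07]],
    [0.22,[0,0,0],[0,0,-0.07]],
    [0.22,[0,0,0],[0,0,-0.03]],
    [0.22,[0,0,0],[0,0,0]],
  ],
)

```text
t: 8.7
ee_pos: [519.1, 79.9, 202.0]
orientation: [3.103, 0.492, -0.001]
ft_force: [0.4, 0.8, -0.5]
width: 53.5
grasp_force: 3.8
```

Run:
```python
from tg import *
tongs('w3')
W=np.load('w3.npy').reshape(-1,3);t=np.load('w3t.npy').reshape(-1,3)
from meas import circ
for lo,hi in((40,53),(36,60)):
    m=(np.hypot(W[:,0]-619,W[:,1]-120)<40)&(W[:,2]>lo)&(W[:,2]<hi)
    print('roll',m.sum(),circ(W[m],(619,120),26),circ(t[m],np.median(t[m],0)[:2],26))
m=(np.hypot(W[:,0]-619,W[:,1]-120)<40)&(W[:,2]>64)&(W[:,2]<75);print('top',m.sum(),W[m].mean(0),t[m].mean(0))
```

```text
[519.07353515  79.94659858 202.0424647 ] 53.50320832466853 3.803013637661934 [ 0.41371404  0.84086954 -0.46114015] 9085
1 35 934 y [25.7 26.6 28.9] z [-26.6 -23.2  -0.9] x [35.4 64.7] slope y,z 0.038 -0.002
1 80 2226 y [33.1 34.6 36.8] z [-30.5 -22.5   1.6] x [ 80.5 134.9] slope y,z 0.038 0.068
-1 35 938 y [-27.4 -25.1 -24.2] z [-26.7 -23.3  -0.9] x [35.4 64.6] slope y,z -0.037 0.011
-1 80 2217 y [-35.1 -32.9 -31.5] z [-30.5 -22.1   1.4] x [ 80.5 134.6] slope y,z -0.037 0.062
roll 41 (array([621.2, 118.5]), np.float64(0.5)) (array([109.1,  -5.1]), np.float64(0.5))
roll 392 (array([622.1, 118.4]), np.float64(1.8)) (array([109.9,  -4.8]), np.float64(1.8))
top 1120 [620.73685341 117.93344527  66.68685526] [108.48178434  -4.69164694 135.31172426]
```

View pics/w3.png

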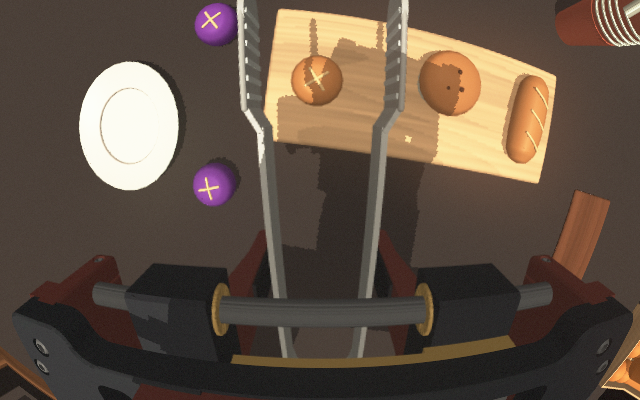

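The roll at (317,80) is between the heads, about 5 mm off to one side. I'll correct that and descend partway.

Emit:
jog_arm(
  commands=[
    [0.22,[0.05,-0.055,0],[0,0,0]],
    [0.22,[0,0,0.1],[0,0,0]],
    [0.22,[0,0,0.2],[0,0,0]],
    [0.22,[0,0,0.25],[0,0,0]],
    [0.22,[0,0,0.25],[0,0,0]],
    [0.22,[0,0,0.2],[0,0,0]],
    [0.22,[0,0,0.1],[0,0,0]],
    [0.22,[0,0,0],[0,0,0]],
    [0.22,[0,0,0],[0,0,0]],
  ],
)

```text
t: 9.65
ee_pos: [522.7, 87.6, 92.4]
orientation: [3.103, 0.493, 0.0]
ft_force: [1.1, 0.1, -0.8]
width: 53.9
grasp_force: 3.8
```

Run:
```python
from tg import *
tongs('w4')
W=np.load('w4.npy').reshape(-1,3);t=np.load('w4t.npy').reshape(-1,3)
from meas import circ
print('off',sum([0]))
for lo,hi in((40,53),(36,60)):
    m=(np.hypot(W[:,0]-620,W[:,1]-119)<40)&(W[:,2]>lo)&(W[:,2]<hi)
    print('roll',m.sum(),circ(W[m],(619,120),26),circ(t[m],np.median(t[m],0)[:2],26))
m=(np.hypot(W[:,0]-619,W[:,1]-120)<40)&(W[:,2]>62)&(W[:,2]<75);print('top',m.sum(),W[m].mean(0),t[m].mean(0),W[m][:,2].max())
m=(np.hypot(W[:,0]-620,W[:,1]-119)<60)&(W[:,2]>20)&(W[:,2]<34);print('board',np.median(W[m],0))
```

```text
[522.65469522  87.61709582  92.4202821 ] 53.85718034800848 3.8030067086219788 [ 1.09340259  0.13605883 -0.80965603] 9083
1 35 939 y [25.8 26.6 28.9] z [-26.6 -22.9  -1. ] x [35.4 64.7] slope y,z 0.037 -0.0
1 80 2223 y [33.1 34.6 36.8] z [-30.6 -22.5   1.6] x [ 80.5 134.6] slope y,z 0.038 0.066
-1 35 939 y [-27.4 -25.  -24.2] z [-26.6 -23.   -0.9] x [35.3 64.7] slope y,z -0.036 0.002
-1 80 2215 y [-35.1 -32.9 -31.5] z [-30.5 -22.3   1.4] x [ 80.5 134.8] slope y,z -0.037 0.059
off 0
roll 78 (array([621.3, 118.1]), np.float64(0.4)) (array([103.2,   1.6]), np.float64(0.4))
roll 792 (array([622.4, 118.5]), np.float64(1.7)) (array([104.4,   1.6]), np.float64(1.7))
top 3461 [620.3623707  118.04603519  65.95865139] [102.31901358   1.36860092  26.49291395] 71.41271368423241
board [616.37301605 117.74239104  29.98494731]
```

Emit:
jog_arm(
  commands=[
    [0.22,[0,0.005,0.08],[0,0,0]],
    [0.22,[0,0,0.1],[0,0,0]],
    [0.22,[0,0,0.1],[0,0,0]],
    [0.22,[0,0,0.1],[0,0,0]],
    [0.22,[0,0,0.1],[0,0,0]],
    [0.22,[0,0,0.07],[0,0,0]],
    [0.22,[0,0,0],[0,0,0]],
    [0.22,[0,0,0],[0,0,0]],
  ],
)

```text
t: 10.5
ee_pos: [522.4, 87.0, 36.9]
orientation: [3.103, 0.493, -0.001]
ft_force: [0.5, 0.5, -2.0]
width: 53.8
grasp_force: 3.8
```

Emit:
jog_arm(
  commands=[
    [0.17,[0,0,0],[0,0,0]],
    [0.12,[0,0,0],[0,0,0]],
    [0.07,[0,0,0],[0,0,0]],
    [0.04,[0,0,0],[0,0,0]],
    [0.01,[0,0,0],[0,0,0]],
    [-0.02,[0,0,0],[0,0,0]],
    [-0.05,[0,0,0],[0,0,0]],
    [-0.08,[0,0,0],[0,0,0]],
    [-0.1,[0,0,0],[0,0,0]],
    [-0.1,[0,0,0],[0,0,0]],
  ],
)

```text
t: 11.5
ee_pos: [522.6, 87.0, 37.3]
orientation: [3.103, 0.493, 0.001]
ft_force: [0.1, -0.6, 0.9]
width: 44.9
grasp_force: 30.0
```

Emit:
jog_arm(
  commands=[
    [-0.15,[0,0,-0.03],[0,0,0]],
    [-0.15,[0,0,-0.07],[0,0,0]],
    [-0.15,[0,0,-0.12],[0,0,0]],
    [-0.15,[0,0,-0.18],[0,0,0]],
    [-0.15,[0,0,-0.2],[0,0,0]],
    [-0.15,[0,0,-0.15],[0,0,0]],
    [-0.15,[0,0,-0.1],[0,0,0]],
    [-0.15,[0,0,-0.05],[0,0,0]],
    [-0.15,[0,0,0],[0,0,0]],
    [-0.15,[0,0,0],[0,0,0]],
  ],
)

```text
t: 12.5
ee_pos: [522.1, 87.0, 126.8]
orientation: [3.103, 0.493, -0.001]
ft_force: [0.0, 0.4, -0.5]
width: 45.2
grasp_force: 30.0
```

Run:
```python
from tg import *
tongs('w5')
W=np.load('w5.npy').reshape(-1,3);t=np.load('w5t.npy').reshape(-1,3)
m=(np.hypot(t[:,0]-103,t[:,1]-1)<22)&(t[:,2]<30);print('roll',m.sum(),np.percentile(t[m],[2,50,98],axis=0).round(1).tolist())
from meas import circ
m=(np.hypot(W[:,0]-505,W[:,1]-345)<100)&(W[:,2]>13)&(W[:,2]<24)
q=W[m];r=cv2.minEnclosingCircle(q[:,:2].astype(np.float32));print('plate',m.sum(),circ(q,(508,345),84),r)
```

```text
[522.11893703  86.96131249 126.83079546] 45.24961086921589 29.999082684516907 [ 0.04757004  0.40531173 -0.47114033] 16635
1 35 818 y [20.2 20.7 23.1] z [-26.6 -24.5  -1.6] x [35.3 64.7] slope y,z 0.003 -0.015
1 80 2992 y [15.8 25.9 28.7] z [-30.2 -24.8  -0.5] x [ 80.7 132.8] slope y,z 0.045 0.049
-1 35 820 y [-21.5 -19.1 -18.6] z [-26.4 -24.5  -1.5] x [35.4 64.9] slope y,z -0.003 -0.016
-1 80 2706 y [-27.1 -24.6 -15.9] z [-30.2 -24.5  -0.1] x [ 80.7 133.3] slope y,z -0.036 0.05
roll 7349 [[83.3, -18.4, -32.4], [101.5, 1.1, -28.3], [122.0, 20.5, -23.2]]
plate 3840 (array([509.6, 345.7]), np.float64(6.5)) ((509.8123474121094, 346.01690673828125), 85.56552124023438)
```

View pics/w5.png

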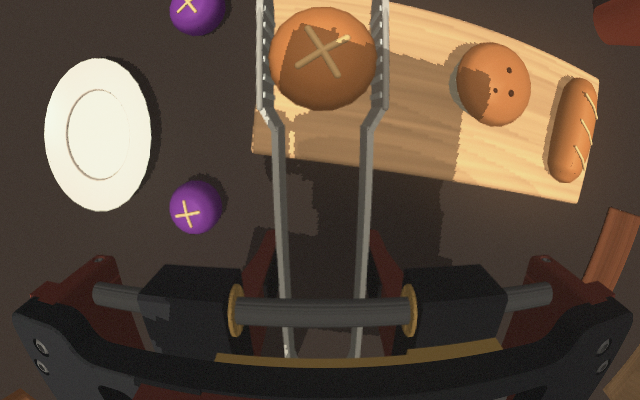

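The roll at (323,58) is held between both heads and lifted clear. The plate centre is at (510,346), so I'll carry the roll over it.

Emit:
jog_arm(
  commands=[
    [-0.15,[-0.01,-0.06,0],[0,0,0]],
    [-0.15,[-0.02,-0.12,0],[0,0,0]],
    [-0.15,[-0.03,-0.2,0],[0,0,0]],
    [-0.15,[-0.04,-0.28,0],[0,0,0]],
    [-0.15,[-0.04,-0.3,0],[0,0,0]],
    [-0.15,[-0.04,-0.3,0],[0,0,0]],
    [-0.15,[-0.04,-0.3,0],[0,0,0]],
    [-0.15,[-0.04,-0.3,0],[0,0,0]],
    [-0.15,[-0.03,-0.26,0],[0,0,0]],
    [-0.15,[-0.02,-0.18,0],[0,0,0]],
  ],
)

```text
t: 13.55
ee_pos: [420.0, 298.0, 126.9]
orientation: [3.102, 0.495, -0.001]
ft_force: [0.1, -0.1, -2.4]
width: 44.9
grasp_force: 30.0
```

Emit:
jog_arm(
  commands=[
    [-0.15,[-0.01,-0.13,0],[0,0,0]],
    [-0.15,[0,-0.06,0],[0,0,0]],
    [-0.15,[0,-0.02,0],[0,0,0]],
    [-0.15,[0,0,0],[0,0,0]],
    [-0.15,[0,0,0],[0,0,0]],
    [-0.15,[0,0,0],[0,0,0]],
    [-0.15,[0,0,0],[0,0,0]],
  ],
)

```text
t: 14.25
ee_pos: [414.5, 315.3, 127.2]
orientation: [3.103, 0.492, -0.0]
ft_force: [0.3, 0.9, -1.3]
width: 44.9
grasp_force: 30.0
```

Run:
```python
from tg import *
tongs('w6')
W=np.load('w6.npy').reshape(-1,3);t=np.load('w6t.npy').reshape(-1,3)
m=(np.hypot(t[:,0]-103,t[:,1]-1)<22)&(t[:,2]<30);print('roll',m.sum(),np.percentile(t[m],[2,50,98],axis=0).round(1).tolist(),np.median(W[m],0),get_obs()["orientation"])
cv2.imwrite("pics/scene9.png",get_image("scene")["image"])
```

```text
[414.47828682 315.27857304 127.17677219] 44.94879174085827 29.999043345451355 [ 0.29630561  0.93394093 -1.29962343] 16626
1 35 819 y [20.2 20.7 23. ] z [-26.7 -24.5  -1.3] x [35.3 64.8] slope y,z 0.002 -0.015
1 80 2992 y [15.9 26.  28.7] z [-30.2 -24.8  -0.3] x [ 80.7 132.8] slope y,z 0.044 0.044
-1 35 821 y [-21.5 -19.1 -18.6] z [-26.6 -24.5  -1.8] x [35.4 64.9] slope y,z -0.004 -0.013
-1 80 2705 y [-27.1 -24.6 -15.8] z [-30.1 -24.5  -0.2] x [ 80.7 133.4] slope y,z -0.037 0.052
roll 7341 [[83.3, -18.5, -32.2], [101.5, 1.1, -28.3], [122.0, 20.4, -23.2]] [511.2692004  345.76272257 155.49786673] [ 3.10277087e+00  4.92020204e-01 -3.14667696e-05]
```

View pics/scene9.png

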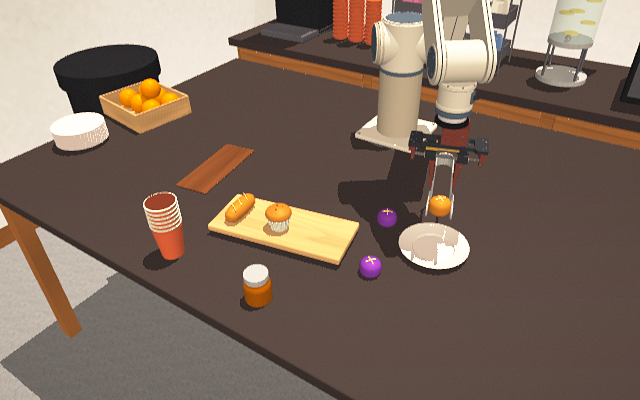

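The roll at (439,205) hangs in the tongs over the plate at (433,246). The finger roll and muffin have not moved.

```bash
python3 -c "from workcell import *;print(close_job())"
```

```text
the job is handed in; nothing more can be done
None
```

I handed the job in with the roll still held in the tongs, centred over the plate to within about 2 mm and roughly 14 cm above the counter; the other bread and the plate look unmoved, and the verdict was not shown to me.

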